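Set the weld root gap with the knurled wheel

ROBOT

A 6-joint arm with a two-finger parallel gripper is mounted at the origin on the work surface. World frame = base frame: x ahead of the robot, y to its left, z up, the work surface at z = 0. Lengths are in m, angles in rad, forces in N, time in s.
With the tool pointing down it reaches from about 0.4 to 0.825 m from the base axis. Payload 7 kg.
Tool frame: the origin (TCP) lies midway between the tips of the shut fingers; the grasp point (between the pads) lies 19 mm behind it (arm.hold_point_z is the distance from the TCP to the grasp point, in m); z points along the fingers, x is the direction in which the jaws open and shut, and the axes are right-handed (so a half turn about z gives the same grasp; the last joint's range is limited). The gripper opens to 88 mm and grips with 3 to 60 N. Pads are 19 mm wide; open, the fingers measure 130 mm over their backs; the gripper's body (78 mm by 193 mm) begins 47 mm behind the grasp point.
Start: joints at [-0.921, 0.359, 0.012, 0, -1.224, -0.288], TCP at [0.239, -0.631, 0.227] pointing down, gripper open.
Joint ranges: [-3.07, 3.07], [-1.43, 2.12], [-1.02, 1.25], [-3.03, 1.67], [-3.05, -0], [-3.03, 3.03]. Speed limits (rad/s): [2.39, 2.39, 3.01, 3.14, 3.14, 3.14].

INTERFACE

Orientations are given as [roll, pitch, yaw] about the fixed x, y, z axes, in that order (R = Rz(yaw) Ry(pitch) Rx(roll)).
In Python, from station import readout, viewer, job, arm gives the robot as it stands.
- The arm moves only by the tool apply_moves, never from a script. Its argument "deltas" is text: rows parted by semicolons, each of 4 numbers parted by spaces: the shift along the tool's x, y, z in cm, then the turn about the tool's z in rad. A call has 1 to 10 rows; each row shifts and turns the commanded pose from where the row before left it, along the tool's axes as they then stand; what a row does not reach is not made up. A row lasts 1/8 s, in which the tool goes at most 62.5 mm and 10.7 degrees, less where a joint would pass 70% of its speed; a pose out of reach is approached as far as the arm can. A call is refused whole if a number of a shift passes 6.25 or a number of a turn 0.188, either way. A call with a gripper value outside its range is refused whole. "gripper" is the closure, from -1 (fully open) to 1 (shut), so that 0 is half open, set as the call begins (left out, the last holds). The fingers move at their own pace and stop on an object; "squeeze" is the grip in N (left out, the last holds). Time passes only in rows, so rows that do not move let the fingers close. It gives the time, the measured TCP pose, the force and the opening at its end, in the units of the state.
- readout.get_state(): the state, without advancing time (a new reading comes with each control period).
- viewer.grab_frame(name): name is "scene" or "top" or "wrist"; returns a dict with "image" (420x560x3 uint8, red, green, blue), "camera_matrix" (3x3 intrinsics, pixels), "cam_to_world" (4x4, takes a point from camera to world coordinates). Camera axes: x right, y up, looking along -z (the intrinsics and any distortion apply to the point x, -y, -z); pixel columns grow to the right and rows downward; lengths in m; the calibration is good to about 2 mm. The wrist camera is an equidistant fisheye: a pixel r from the principal point sees the ray r / f radians off the axis. A picture is of the moment at which its call begins. There is no depth.
- job.job_done(): hands the job in, once; it reports no verdict.
Trained networks look in the newest picture that a camera, given by its name, has taken for a name from the list of things; names that differ only in an ending like _2 or _b are one class to them, and where a whole thing is asked for, a point or a joint stands for the part that bears it (a point fixed in the world has none). Each returns a list of dicts, best first, with "conf" (0 to 1); they miss things now and then, are a little off and sometimes report something else, mostly with a low value. They report only what shows in the picture. A call takes as long as a camera call.
- viewer.silhouettes(camera, query): "region" (420x560 bool, what is visible of it) and "extent" ([left, top, width, height] in pixels, round what is visible of it).
The state is a dict: "t": time; "q": joint angles; "qd": joint speeds; "joint_efforts": joint torques, N m; "eef_pos": TCP position; "ee_rot": TCP orientation; "force": force on the tool from outside, world axes, zero at the start; "moment": the same for the moment, N m; "width": finger opening in m.
Only numpy, scipy, OpenCV 4.12 (cv2) and the standard library are available. Lean on these libraries where they do the work, as an engineer would, in place of code of your own. Each camera call takes 0.05 s, during which the arm holds its last target.

TASK

On the blue fit-up fixture, roll the knurled wheel under a lightly pressed fingertip until the leading edge of the moving metal strip (on the red carriage) lines up with the orange gauge line, then take the finger away and leave it there. Work only the wheel, without pinching it or bearing down hard on it; do not push the carriage or its strip directly, and leave the combination square, the red magnet square and the jar where they are.

Things in the scene. Friction and masses are not known exactly. Their poses are not given: they have to be found in the camera images.
- fixture: Blue fit-up fixture bolted to the bench, base plate 130 x 330 x 12 mm. Origin: centre of its underside; local +y is the closing direction, from the wheel (at local y = -90 mm) to the fixed strip (its edge at local y = +60 mm); z up. Nothing on it is taller than the wheel, 88 mm.
- wheel_top (a point): Highest point of the knurled steel wheel (a fixed point, does not turn). Wheel: 72 mm diameter over its 36 small ridges (every sixth yellow), 32 mm wide, axle level along the fixture's x, 36 mm below this point. Two blue cheeks flank it, outer faces 54 mm apart, 16 mm lower than this point. A steel rack runs past, 36 to 46 mm to local -x, its top 22 mm lower than this point.
- wheel (a joint): Wheel angle, rad, stops at 0 and 5.5; grows as the wheel's top rolls towards the fixture's +y, which moves the carriage to +y (closes the gap), 10 mm per rad (3.6 mm of rim = 1 mm of carriage); rolling back opens it. A light press on top (5 to 10 N; over 60 N is too hard) and a sideways drag (about 1.5 N at the rim) turns it; it stays where it is left.
- strip_edge (a point): Point on the leading (+y) edge of the moving strip, at its top corner on the fixture's local +x side, 46 mm above the bench. The strip is bright metal, 50 mm wide, 6 mm thick, clamped on the red carriage, which slides only along the fixture's y. Axes parallel to the fixture's.
- gauge_line (a point): End, nearest the strip, of the 2 mm wide, 22 mm long orange line on the small black gauge tab (22 x 14 mm) that is fixed on the grey rail alongside the gap; the line runs along the fixture's local x. Axes parallel to the fixture's. Job done when strip_edge and this point have the same local y.
- comb_square: Bystander: loose combination square lying flat, steel blade 200 x 26 mm along its x, 90 mm dark head near its -x end, 24 mm tall at the brass nut. Origin on its underside.
- magnet_square: Bystander: loose red and steel triangular magnet square lying flat, legs 90 mm, 16 mm thick. Origin on its underside.
- tip_jar: Bystander: loose jar, 52 mm diameter, 70 mm tall, grey with a blue cap. Origin: centre of its underside.

How it is judged:
On the way, in this order (a step that is already met when the one before it is completed fails the run):
1. a finger presses on the knurled wheel (contact force between the fingers and wheel above 0.3 N), for 0.1 s.
2. the moving strip's edge comes level with the gauge line (y of strip_edge in the frame of gauge_line between -0.002 and 0.002 m), for 0.2 s.
At the end, for the whole second after the job is handed in: The moving strip's leading edge is within 2 mm of the gauge line, measured along the slide, and the wheel is at rest (all of step 2 and velocity of joint wheel between -0.05 and 0.05 rad/s); the robot touches nothing.
It fails at once if the wheel is pinched or pressed hard (contact force between the fingers and wheel above 60 N).
It fails at once if the carriage or its strip is pushed directly (contact force between any of the arm, the fingers and carriage above 1 N).
It fails at once if the combination square is moved or lifted (distance of comb_square from where it was at the start of the episode above 0.015 m).
It fails at once if the magnet square is moved or lifted (distance of magnet_square from where it was at the start of the episode above 0.015 m).
It fails at once if the jar is moved or lifted (distance of tip_jar from where it was at the start of the episode above 0.015 m).
It also fails if it takes over 58 s, if anything falls off the work surface, if the arm or the gripper's body presses on something with over 40 N, if the wrist force passes 120 N, or if a joint passes its speed limit or range.

## Working session

There is one attempt and no reset: what is moved stays moved. The work goes in short steps, Python scripts to look and compute and a tool call to move; the robot and the scene stay as the last step left them, time stands still between calls to the robot, and variables do not carry over. Pictures are saved under pics/ and viewed, and the job is handed in when it is done.

Besides the shell and the picture viewer there is one more tool, called after "Emit:" as name(argument=value, ...) on one line, values as JSON. apply_moves: Moves the arm, as the interface text tells. Its arguments: {"type":"object","properties":{"deltas":{"type":"string"},"gripper":{"type":"number"},"squeeze":{"type":"number"}},"required":["deltas"]}

```bash
mkdir -p pics; ls; python3 - <<'E'
from station import readout, viewer, job, arm
import cv2,pickle
print(readout.get_state())
for n in ["scene","top","wrist"]:
    f=viewer.grab_frame(n); cv2.imwrite(f"pics/{n}0.png",f["image"][:,:,::-1]); pickle.dump(f,open(f"pics/{n}0.pkl","wb")); print(n,f["camera_matrix"],f["cam_to_world"])
E
```

```text
pics
{'t': 0.0, 'q': array([-9.20899252e-01,  3.59355154e-01,  1.10356549e-02, -3.98397539e-04,
       -1.22409498e+00, -2.88116199e-01]), 'qd': array([ 0.00043024,  0.0001561 , -0.000924  ,  0.00014268,  0.00091402,
       -0.00218605]), 'joint_efforts': array([-5.42303678e-04, -5.82724357e+01,  2.93059194e+01,  6.99701786e+00,
        7.06247418e-03, -1.53426822e-04]), 'eef_pos': array([ 0.23872515, -0.63083063,  0.22562442]), 'ee_rot': array([-3.14149189e+00, -1.65787893e-03,  1.93244144e+00]), 'force': array([-0.21821982, -0.21760208, -0.02933823]), 'moment': array([-0.03106718, -0.00250429,  0.00330642]), 'width': 0.08756724901582481}
scene [[499.00206413   0.         278.28244703]
 [  0.         499.00206413 212.9727056 ]
 [  0.           0.           1.        ]] [[ 0.50023462 -0.58313606  0.64009192  1.02707684]
 [ 0.86559595  0.31750944 -0.38720978 -0.17517419]
 [ 0.02256076  0.74775671  0.66358942  0.49509954]
 [ 0.          0.          0.          1.        ]]
top [[421.06328194   0.         282.11355186]
 [  0.         421.06328194 210.92878913]
 [  0.           0.           1.        ]] [[-0.13173244  0.96587819 -0.22299301  0.44660806]
 [-0.99127075 -0.12957358  0.02435153  0.0890014 ]
 [-0.00537339  0.22425433  0.97451584  0.70599677]
 [ 0.          0.          0.          1.        ]]
wrist [[325.1922621    0.         283.82034476]
 [  0.         325.1922621  207.32742689]
 [  0.           0.           1.        ]] [[-3.53087857e-01 -9.05994383e-01 -2.33459082e-01  1.76214391e-01]
 [ 9.35589650e-01 -3.41655427e-01 -8.91267380e-02 -6.54799489e-01]
 [ 9.85761591e-04 -2.49891470e-01  9.68273351e-01  3.84326386e-01]
 [ 0.00000000e+00  0.00000000e+00  0.00000000e+00  1.00000000e+00]]
```

View pics/scene0.png

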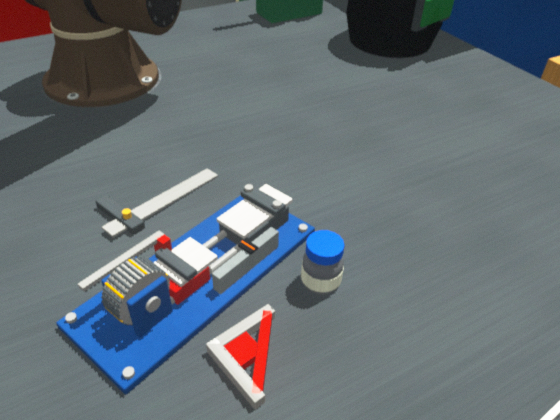

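View pics/top0.png

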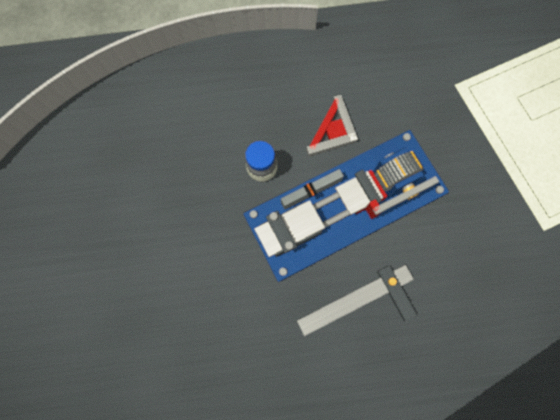

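View pics/wrist0.png

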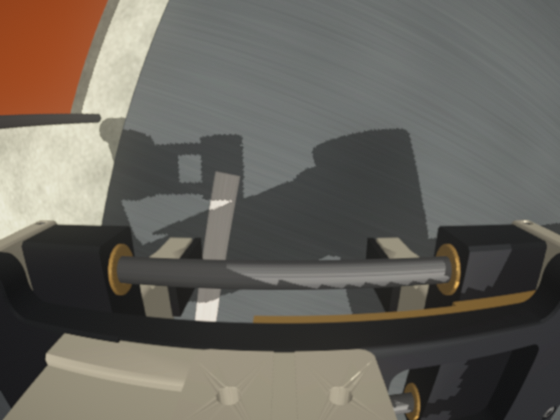

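The top view shows the fixture around (345,205), with the wheel at (400,170), gauge tab (310,188) and moving strip (352,195). The jar is at (260,160), the magnet square at (335,128) and the combination square at (355,300). I'll zoom in on both views.

```bash
python3 - <<'E'
import cv2
a=cv2.imread('pics/top0.png')[120:290,235:455]; cv2.imwrite('pics/topz.png',cv2.resize(a,None,fx=3.6,fy=3.5,interpolation=cv2.INTER_CUBIC))
a=cv2.imread('pics/scene0.png')[175:390,50:330]; cv2.imwrite('pics/scenez.png',cv2.resize(a,None,fx=2.8,fy=2.75,interpolation=cv2.INTER_CUBIC))
E
```

```text
(no output)
```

View pics/topz.png

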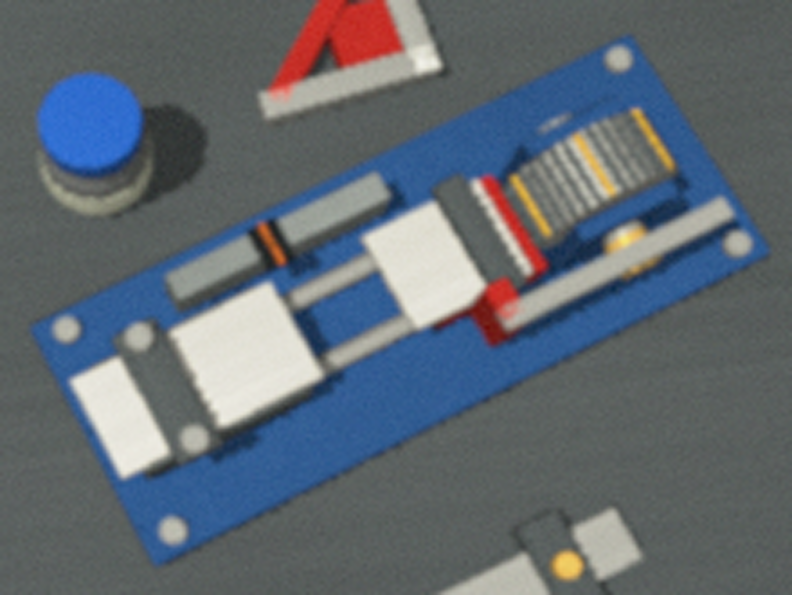

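View pics/scenez.png

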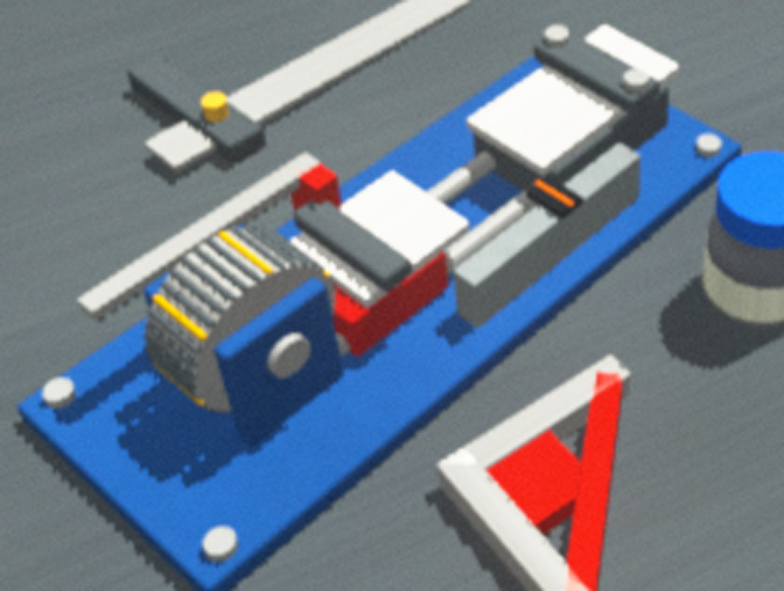

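```bash
cat > h.py <<'E'
import numpy as np,pickle,cv2
from scipy.optimize import least_squares
def load(n): return pickle.load(open(f'pics/{n}.pkl','rb'))
def proj(f,P):
    P=np.atleast_2d(P);M=np.linalg.inv(f['cam_to_world']);c=P@M[:3,:3].T+M[:3,3]
    K=f['camera_matrix'];return np.c_[K[0,0]*c[:,0]/-c[:,2]+K[0,2],K[1,1]*-c[:,1]/-c[:,2]+K[1,2]]
def atz(f,uv,z):
    K=f['camera_matrix'];d=np.array([(uv[0]-K[0,2])/K[0,0],-(uv[1]-K[1,2])/K[1,1],-1]);T=f['cam_to_world']
    d=T[:3,:3]@d;o=T[:3,3];return o+d*(z-o[2])/d[2]
def R(a): return np.array([[np.cos(a),-np.sin(a)],[np.sin(a),np.cos(a)]])
def w(p,L): L=np.atleast_2d(L); return np.c_[L[:,:2]@R(p[2]).T+p[:2],L[:,2]]
def loc(p,P): return np.r_[R(p[2]).T@(P[:2]-p[:2]),P[2]]
tz=lambda u,v:(235+(u+.5)/3.6-.5,120+(v+.5)/3.5-.5)
sz=lambda u,v:(50+(u+.5)/2.8-.5,175+(v+.5)/2.75-.5)
E
cat > fit.py <<'E'
from h import *
t=load('top0');s=load('scene0')
L=np.array([[65,-165,12],[-65,-165,12],[-65,165,12],[65,165,12]])/1e3
tc=np.array([tz(632,36),tz(769,254),tz(157,565),tz(33,326)])
sL=L[[0,1,3]]; sc=np.array([sz(212,588),sz(20,408),sz(742,150)])
for nm,use in (('top',1),('scene',2),('both',3)):
    fn=lambda p:np.r_[(proj(t,w(p,L))-tc).ravel()*(use&1),(proj(s,w(p,sL))-sc).ravel()*(use>>1)]
    r=least_squares(fn,[.45,-.03,.2]);p=r.x;print(nm,p,np.round(r.fun,1))
    print('wheel',w(p,[0,-.09,.088]),proj(t,w(p,[0,-.09,.088])),proj(s,w(p,[0,-.09,.088])))
    for z in(.04,.046,.05): print('line',z,loc(p,atz(t,tz(286,264),z)),loc(p,atz(t,tz(262,226),z)),loc(p,atz(s,sz(535,182),z)),loc(p,atz(s,sz(576,210),z)))
    print('edge',loc(p,atz(t,tz(362,238),.046)),loc(p,atz(t,tz(412,325),.046)),loc(p,atz(s,sz(467,216),.046)),loc(p,atz(s,sz(393,170),.046)))
    np.save('pics/p.npy',p)
E
python3 fit.py
```

```text
top [ 0.60567372 -0.03902333  0.34330046] [ 0.1 -0.8  1.7 -0.1 -0.6  0.8 -1.2 -0.1 -0.   0.  -0.  -0.   0.  -0. ]
wheel [[ 0.63596743 -0.12377173  0.088     ]] [[404.79994711 164.34130786]] [[130.22710398 268.39576272]]
line 0.04 [0.0308819  0.04845009 0.04      ] [0.05222615 0.049449   0.04      ] [0.02592995 0.05417636 0.04      ] [0.05230258 0.05321371 0.04      ]
line 0.046 [0.02964249 0.04958203 0.046     ] [0.05079446 0.05057195 0.046     ] [0.03021546 0.04990179 0.046     ] [0.0562404  0.04895183 0.046     ]
line 0.05 [0.02881622 0.05033666 0.05      ] [0.04984    0.05132058 0.05      ] [0.03307247 0.04705208 0.05      ] [0.05886562 0.04611058 0.05      ]
edge [0.02490569 0.01314019 0.046     ] [-0.02166996  0.01337046  0.046     ] [0.02271879 0.01422698 0.046     ] [-0.02370448  0.01260429  0.046     ]
scene [ 0.60724048 -0.0374829   0.34718239] [-0.  -0.   0.  -0.  -0.   0.  -0.  -0.  -0.1  1.7 -1.3 -1.1  1.8 -2.6]
wheel [[ 0.63786295 -0.12211306  0.088     ]] [[403.50101804 163.32198496]] [[132.27414777 268.98933514]]
line 0.04 [0.02907233 0.04741441 0.04      ] [0.0504203 
[... 668 characters left out ...]
[ 0.63709265 -0.12268611  0.088     ]] [[403.96428337 163.74437236]] [[131.53315815 268.71430057]]
line 0.04 [0.02993788 0.04770287 0.04      ] [0.05128549 0.04862726 0.04      ] [0.02500595 0.0534464  0.04      ] [0.05137507 0.05239167 0.04      ]
line 0.046 [0.02870244 0.04883914 0.046     ] [0.04985773 0.0497552  0.046     ] [0.02927651 0.04915689 0.046     ] [0.05529798 0.04811608 0.046     ]
line 0.05 [0.02787881 0.04959665 0.05      ] [0.04890588 0.05050715 0.05      ] [0.03212356 0.04629722 0.05      ] [0.05791326 0.04526568 0.05      ]
edge [0.02383843 0.01241406 0.046     ] [-0.02273614  0.01280694  0.046     ] [0.02165533 0.01350847 0.046     ] [-0.02477332  0.01204788  0.046     ]
```

The wheel top is near (0.637,-0.123,0.088). Both cameras agree the line is at z≈46 mm, and the gap to close is about 36 mm. Tool x is almost exactly the fixture's +y already, so I'll approach high with the fingers shut.

Emit:
apply_moves(deltas="1.6 2.7 0 0.017;1.6 2.7 0 0;1.6 2.7 0 0;1.6 2.7 0 0;1.6 2.7 0 0;1.6 2.7 0 0;1.6 2.7 0 0;1.6 2.7 0 0;1.6 2.7 0 0;1.6 2.7 0 0", gripper=1, squeeze=10)

```text
t: 1.4
eef_pos: [0.439, -0.3881, 0.2264]
ee_rot: [-3.141, -0.0, 1.916]
force: [0.2, 0.0, -0.2]
width: 0.0003
```

Emit:
apply_moves(deltas="1.6 2.7 0 0;1.6 2.7 0 0;1.6 2.7 0 0;1.6 2.7 0 0;1.6 2.7 0 0;1.6 2.7 0 0;1.6 2.7 0 0;1.6 2.7 0 0;1.6 2.7 0 0;1.6 2.7 0 0")

```text
t: 2.65
eef_pos: [0.6391, -0.1462, 0.2263]
ee_rot: [-3.141, -0.0, 1.915]
force: [0.6, 0.9, -1.4]
width: 0.0006
```

```bash
cat > look.py <<'E'
import sys
from h import *
from station import readout, viewer
tag=sys.argv[1]; names=sys.argv[2:]
p=np.load('pics/p.npy')
for n in names:
    f=viewer.grab_frame(n); cv2.imwrite(f"pics/{n}{tag}.png",f["image"][:,:,::-1]); pickle.dump(f,open(f"pics/{n}{tag}.pkl","wb"))
s=readout.get_state();print(s['t'],'pos',s['eef_pos'],'rot',s['ee_rot'],'F',s['force'],'w',s['width'],'local',loc(p,s['eef_pos']),'yawerr',s['ee_rot'][2]-(p[2]+np.pi/2))
ims=[cv2.imread(f"pics/{n}{tag}.png") for n in names]
if 'scene' in names: cv2.imwrite(f'pics/scenez{tag}.png',cv2.resize(ims[names.index('scene')][175:390,50:330],None,fx=2.8,fy=2.75,interpolation=cv2.INTER_CUBIC))
if 'top' in names: cv2.imwrite(f'pics/topz{tag}.png',cv2.resize(ims[names.index('top')][120:290,235:455],None,fx=3.6,fy=3.5,interpolation=cv2.INTER_CUBIC))
E
python3 look.py 1 scene top wrist
```

```text
2.8 pos [ 0.63933013 -0.1458563   0.2258759 ] rot [-3.14077805e+00 -3.69001888e-04  1.91726695e+00] F [-0.53571369 -0.35035251 -0.43244658] w 0.0007029322140297971 local [-0.00577087 -0.1125513   0.2258759 ] yawerr -0.00032129614568643383
```

Emit:
apply_moves(deltas="0 0.1 -0 0;0 0.1 1.8 0;0 0.1 1.8 0;0 0.1 1.8 0;0 0.1 1.8 0;0 0 1.8 0;0 0 1.7 0;0 0 0 0")

```text
t: 3.8
eef_pos: [0.6423, -0.1455, 0.1176]
ee_rot: [-3.139, -0.001, 1.915]
force: [-0.2, 0.0, 0.1]
width: 0.0006
```

```bash
python3 look.py 2 scene top wrist
```

```text
3.95 pos [ 0.64378119 -0.14566417  0.12022922] rot [3.14068457e+00 5.76287412e-04 1.91577333e+00] F [ 0.83375847 -0.14253538  0.79299865] w 0.0005833324754172663 local [-0.00151948 -0.11388345  0.12022922] yawerr -0.0018149195937959828
```

View pics/scenez2.png

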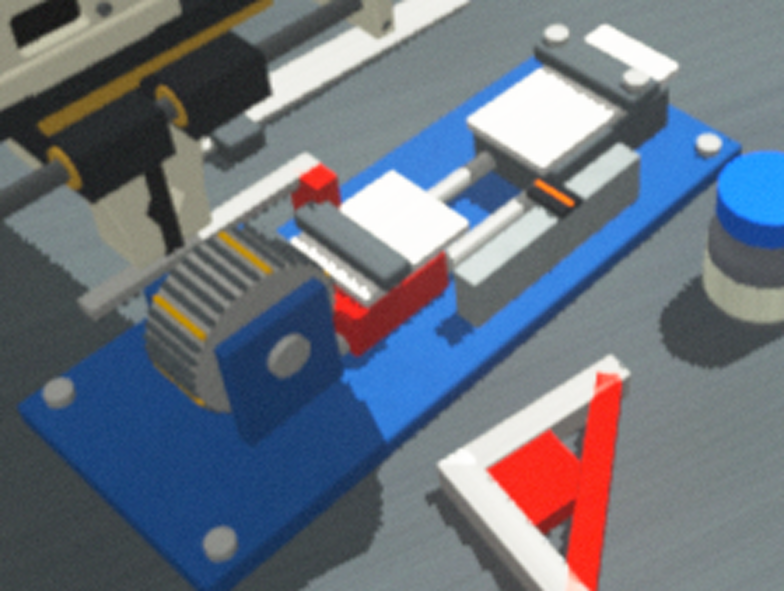

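View pics/topz2.png

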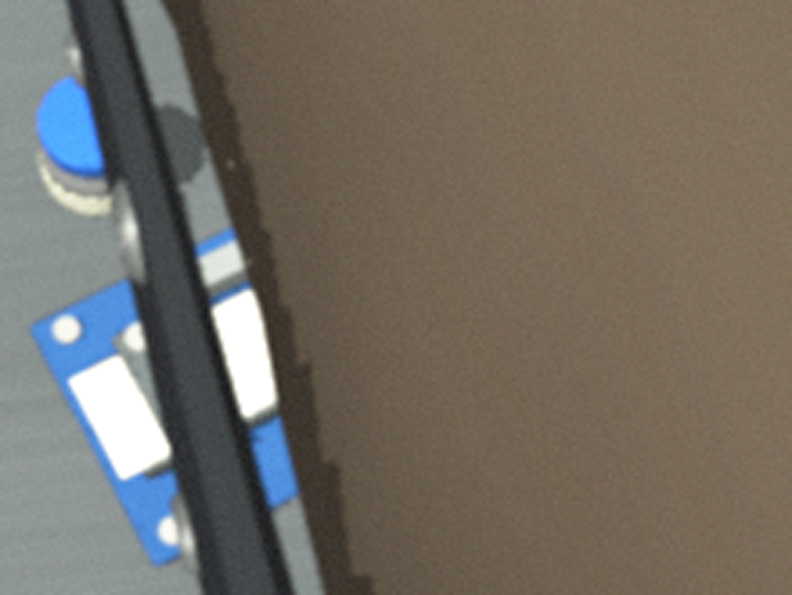

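View pics/wrist2.png

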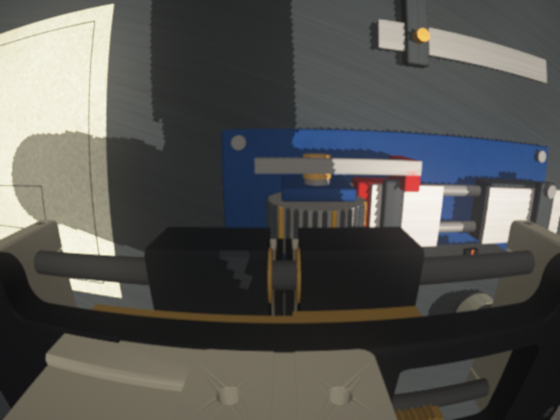

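```bash
python3 - <<'E'
from h import *
s=load('scene2');p=np.load('pics/p.npy')
for P in ([.6438,-.1457,.1202],[.6438,-.1457,.16],[.6371,-.1227,.088]):
    u=proj(s,P)[0];print(u,(u[0]-49.5)*2.8,(u[1]-174.5)*2.75)
E
```

```text
[105.86251351 259.83296226] 157.81503781417723 234.66564622671095
[ 97.29315672 231.41999491] 133.8208388122171 156.52998599530412
[131.5227041  268.72337528] 229.66357149064288 259.1142820221271
```

View pics/scene2.png

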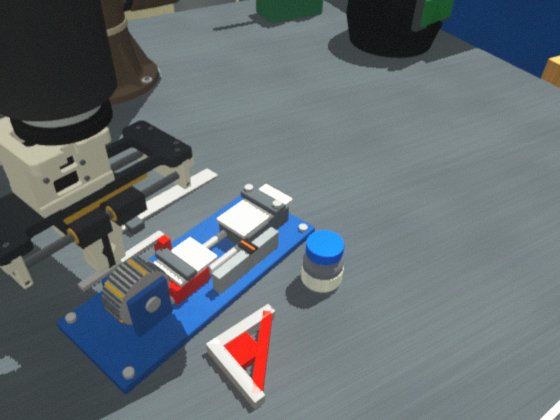

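Emit:
apply_moves(deltas="0.5 0.05 0 0;0.5 0.05 0 0;0.4 0 0.9 0;0 0 0.9 0;0 0 0.8 0;0 0 0 0;0 0 0 0")

```text
t: 4.82
eef_pos: [0.6396, -0.1322, 0.0935]
ee_rot: [-3.142, 0.0, 1.916]
force: [-0.3, 0.1, 0.4]
width: 0.0003
```

Emit:
apply_moves(deltas="0 0 0.1 0;0 0 0 0")

```text
t: 5.08
eef_pos: [0.6395, -0.1321, 0.0927]
ee_rot: [3.141, 0.0, 1.916]
force: [-0.1, -0.5, 0.7]
width: 0.0002
```

Emit:
apply_moves(deltas="0 0 0.1 0;0 0 0 0")

```text
t: 5.32
eef_pos: [0.6394, -0.1321, 0.0915]
ee_rot: [-3.142, -0.0, 1.916]
force: [0.4, -0.4, -0.2]
width: 0.0002
```

```bash
python3 look.py 3 scene
```

```text
5.375 pos [ 0.63942906 -0.13204773  0.09155561] rot [-3.14157289e+00 -1.27860810e-05  1.91562674e+00] F [-0.4800434  -0.58289758 -0.55180186] w 0.0002962444469587532 local [-0.00098454 -0.09959841  0.09155561] yawerr -0.001961507126050366
```

View pics/scenez3.png

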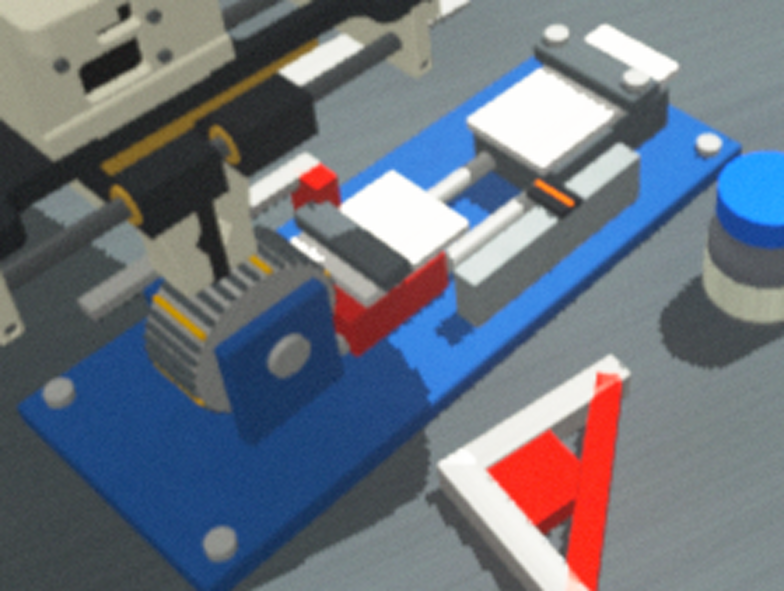

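Emit:
apply_moves(deltas="0 0 0.1 0;0 0 0 0")

```text
t: 5.62
eef_pos: [0.6394, -0.132, 0.0904]
ee_rot: [-3.141, -0.0, 1.916]
force: [-0.5, -0.5, -0.7]
width: 0.0005
```

Emit:
apply_moves(deltas="0 0 0.1 0;0 0 0 0")

```text
t: 5.88
eef_pos: [0.6394, -0.132, 0.0894]
ee_rot: [-3.141, -0.0, 1.916]
force: [-0.5, 0.5, -0.2]
width: 0.0006
```

Emit:
apply_moves(deltas="0 0 0.05 0;0 0 0 0")

```text
t: 6.12
eef_pos: [0.6394, -0.1321, 0.089]
ee_rot: [-3.141, -0.0, 1.916]
force: [0.0, -0.2, 0.8]
width: 0.0002
```

Emit:
apply_moves(deltas="0 0 0.05 0;0 0 0 0")

```text
t: 6.38
eef_pos: [0.6394, -0.1321, 0.0885]
ee_rot: [-3.142, -0.0, 1.916]
force: [0.2, 0.9, -0.0]
width: 0.0002
```

Emit:
apply_moves(deltas="0 0 0.05 0;0 0 0 0")

```text
t: 6.62
eef_pos: [0.6395, -0.1321, 0.0882]
ee_rot: [3.141, 0.0, 1.916]
force: [-0.7, -0.9, 0.3]
width: 0.0009
```

Emit:
apply_moves(deltas="0 0 0.03 0;0 0 0 0")

```text
t: 6.88
eef_pos: [0.6395, -0.1321, 0.088]
ee_rot: [3.141, 0.0, 1.916]
force: [-1.0, 0.4, 1.8]
width: 0.0004
```

Emit:
apply_moves(deltas="0 0 0.03 0;0 0 0 0")

```text
t: 7.12
eef_pos: [0.6396, -0.132, 0.0878]
ee_rot: [3.141, 0.0, 1.916]
force: [-1.0, 0.3, 4.7]
width: 0.0005
```

Emit:
apply_moves(deltas="0 0 0.03 0;0 0 0 0")

```text
t: 7.38
eef_pos: [0.6396, -0.1321, 0.0877]
ee_rot: [3.141, 0.0, 1.916]
force: [-0.7, 0.9, 6.6]
width: 0.0005
```

Contact is at z≈0.088 as expected, at about 6.6 N. I'll try a short drag.

Emit:
apply_moves(deltas="0.2 0 0 0;0.2 0 0 0;0.2 0 0 0;0.2 0 0 0;0.2 0 0 0;0 0 0 0")

```text
t: 8.12
eef_pos: [0.6365, -0.1231, 0.0881]
ee_rot: [3.141, 0.001, 1.916]
force: [-1.3, -1.0, 7.9]
width: 0.0005
```

```bash
python3 look.py 4 scene
```

```text
8.175 pos [ 0.63646093 -0.12313216  0.08805538] rot [3.14086874e+00 1.06920789e-03 1.91589365e+00] F [-1.02410584 -0.34835137  6.87971174] w 0.0008429180242494529 local [-0.00074572 -0.09020479  0.08805538] yawerr -0.0016946056956348432
```

View pics/scenez4.png

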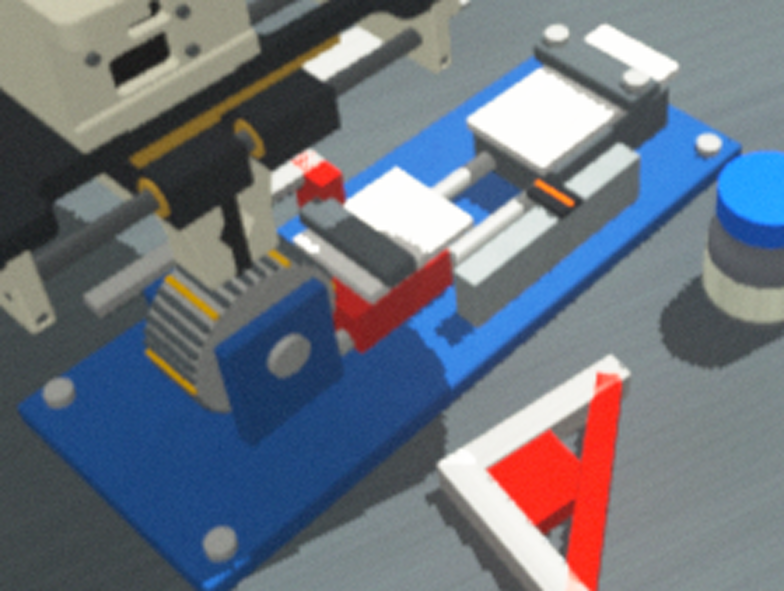

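It rolls without slipping, and the carriage advanced slightly (edge corner moved from 467 to 471). I'll finish this stroke, lift, return and repeat.

Emit:
apply_moves(deltas="0.2 0 0 0;0.2 0 0 0;0.2 0 0 0;0.2 0 0 0;0.2 0 0 0;0.2 0 0 0;0.2 0 0 0;0 0 0 0")

```text
t: 9.18
eef_pos: [0.6314, -0.1092, 0.0871]
ee_rot: [3.141, -0.0, 1.916]
force: [1.0, 0.5, 3.0]
width: 0.0004
```

Emit:
apply_moves(deltas="0 0 -0.4 0;0 0 -0.4 0;-1 0 0 0;-1 0 0 0;-1 0 0 0;0 0 0.4 0;0 0 0 0;0 0 0.2 0;0 0 0 0")

```text
t: 10.3
eef_pos: [0.6413, -0.1374, 0.089]
ee_rot: [-3.141, -0.0, 1.916]
force: [-0.6, 0.1, 0.3]
width: 0.0007
```

Emit:
apply_moves(deltas="0 0 0.15 0;0 0 0.05 0;0 0 0 0")

```text
t: 10.68
eef_pos: [0.6417, -0.1376, 0.0875]
ee_rot: [3.141, 0.0, 1.916]
force: [0.3, 0.3, 1.8]
width: 0.0002
```

Emit:
apply_moves(deltas="0.1 0 0.03 0;0.2 0 0 0;0.2 0 0 0;0.2 0 0 0;0.2 0 0 0")

```text
t: 11.3
eef_pos: [0.6391, -0.1298, 0.088]
ee_rot: [3.14, 0.001, 1.916]
force: [-0.9, -1.8, 7.4]
width: 0.0002
```

Emit:
apply_moves(deltas="0.2 0 0 0;0.2 0 0 0;0.2 0 0 0;0.2 0 0 0;0.2 0 0 0;0.2 0 0 0;0.2 0 0 0;0.2 0 0 0;0 0 0 0")

```text
t: 12.42
eef_pos: [0.6336, -0.1143, 0.0877]
ee_rot: [3.14, 0.001, 1.916]
force: [-1.8, 0.5, 7.5]
width: 0.0002
```

Emit:
apply_moves(deltas="0 0 -0.4 0;0 0 -0.4 0;0 0 0 0")

```text
t: 12.8
eef_pos: [0.6331, -0.1141, 0.095]
ee_rot: [3.141, -0.0, 1.915]
force: [-0.4, -0.3, -0.3]
width: 0.0004
```

```bash
python3 look.py 5 scene
```

```text
12.85 pos [ 0.63291167 -0.11413647  0.09477968] rot [-3.14146728e+00 -1.89636425e-04  1.91545583e+00] F [-0.55051133  0.66840292 -0.68619322] w 0.0005606054886744145 local [-0.00102621 -0.08053829  0.09477968] yawerr -0.0021324166691158997
```

View pics/scenez5.png

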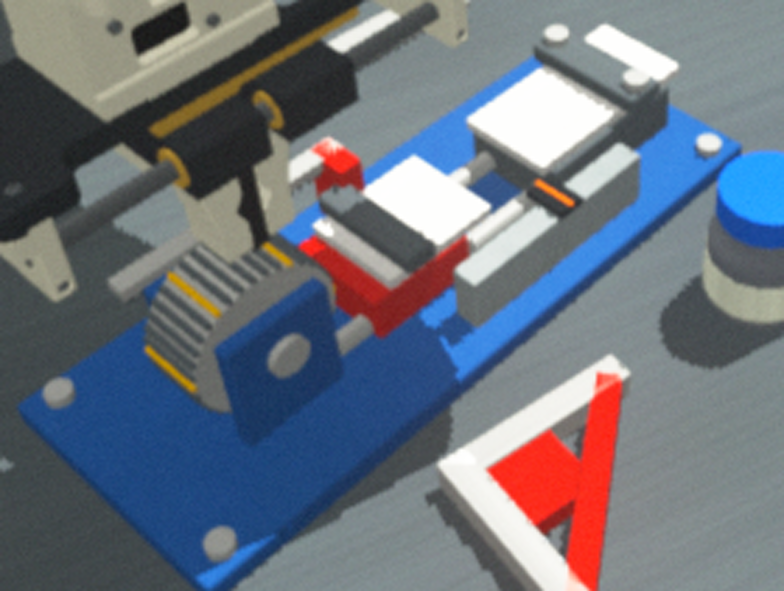

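The corner is now near zoomed (491,204), and the wheel has moved on by about one sixth. Next I'll quantify that.

```bash
cat > e.py <<'E'
import sys
from h import *
p=np.load('pics/p.npy');f=load('scene0')
a=list(map(float,sys.argv[1:3]))
e=loc(p,atz(f,sz(*a),.046));print('edge',e)
for q in((535,182),(576,210)):print('line',loc(p,atz(f,sz(*q),.046)))
E
python3 e.py 467 216;python3 e.py 491 204
```

```text
edge [0.02165533 0.01350847 0.046     ]
line [0.02927651 0.04915689 0.046     ]
line [0.05529798 0.04811608 0.046     ]
edge [0.0242977 0.0258683 0.046    ]
line [0.02927651 0.04915689 0.046     ]
line [0.05529798 0.04811608 0.046     ]
```

Emit:
apply_moves(deltas="-1 0 0 0;-1 0 0 0;-0.3 0 0 0;0 0 0.6 0;0 0 0.2 0;0 0 0 0")

```text
t: 13.6
eef_pos: [0.6408, -0.136, 0.0873]
ee_rot: [-3.142, 0.001, 1.916]
force: [-1.2, -2.0, 3.9]
width: 0.0004
```

Emit:
apply_moves(deltas="0.2 0 0.02 0;0.3 0 0 0;0.3 0 0 0;0.3 0 0 0;0.3 0 0 0;0.3 0 0 0;0.3 0 0 0;0.3 0 0 0;0.1 0 0 0;0 0 0 0")

```text
t: 14.85
eef_pos: [0.6329, -0.1133, 0.0876]
ee_rot: [3.141, 0.001, 1.916]
force: [-1.7, -1.4, 7.2]
width: 0.0006
```

Emit:
apply_moves(deltas="0 0 -0.4 0;0 0 -0.4 0;-1.2 0 0 0;-1.2 0 0 0;0 0 0.6 0;0 0 0.18 0;0 0 0 0")

```text
t: 15.72
eef_pos: [0.641, -0.1364, 0.0873]
ee_rot: [3.142, 0.001, 1.916]
force: [-0.8, -1.0, 4.0]
width: 0.0001
```

Emit:
apply_moves(deltas="0.2 0 0.02 0;0.3 0 0 0;0.3 0 0 0;0.3 0 0 0;0.3 0 0 0;0.3 0 0 0;0.3 0 0 0;0.3 0 0 0;0.1 0 0 0;0 0 0 0")

```text
t: 16.98
eef_pos: [0.633, -0.1136, 0.0876]
ee_rot: [3.141, 0.001, 1.916]
force: [-1.3, -1.7, 8.1]
width: 0.0003
```

Emit:
apply_moves(deltas="0 0 -0.4 0;0 0 -0.4 0;-1.2 0 0 0;-1.2 0 0 0;0 0 0 0")

```text
t: 17.6
eef_pos: [0.6409, -0.137, 0.0942]
ee_rot: [-3.141, -0.0, 1.914]
force: [0.3, -0.4, -0.5]
width: 0.0005
```

```bash
python3 look.py 6 scene top
```

```text
17.7 pos [ 0.6406348  -0.13623753  0.09425545] rot [-3.14107362e+00 -2.68628526e-04  1.91468320e+00] F [ 0.45081865  0.14582192 -0.46865979] w 0.00026529954355918517 local [-0.00127461 -0.10394859  0.09425545] yawerr -0.002905047822039375
```

View pics/scenez6.png

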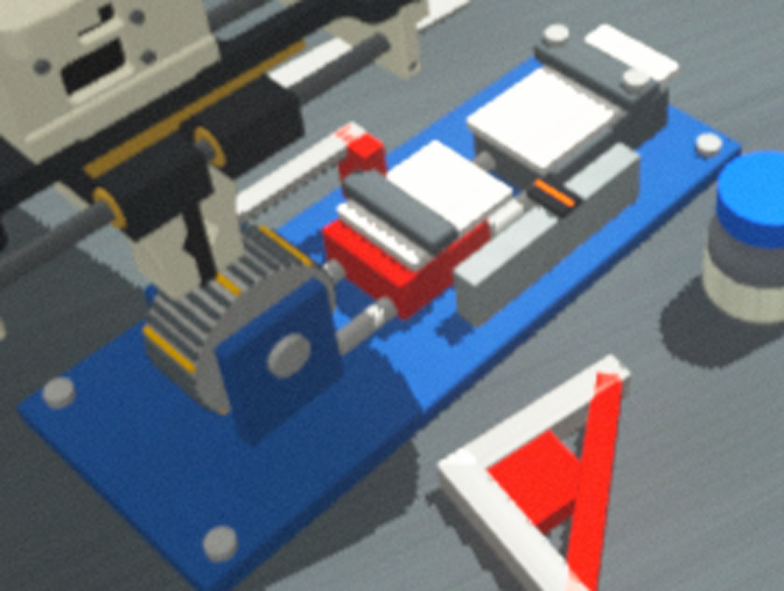

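```bash
python3 e.py 513 188;python3 - <<'E'
import cv2
a=cv2.imread('pics/scene6.png')[210:290,160:290]; cv2.imwrite('pics/z6.png',cv2.resize(a,None,fx=6,fy=6,interpolation=cv2.INTER_CUBIC))
E
```

```text
edge [0.02451568 0.03973864 0.046     ]
line [0.02927651 0.04915689 0.046     ]
line [0.05529798 0.04811608 0.046     ]
```

View pics/z6.png

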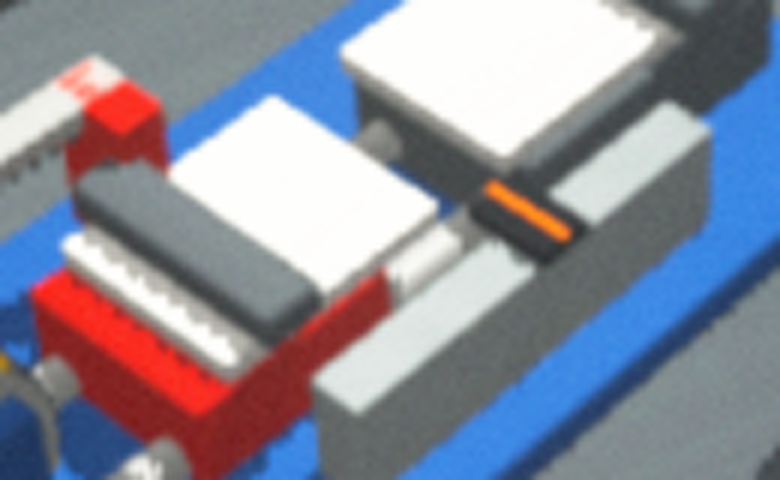

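Emit:
apply_moves(deltas="0 0 0.6 0;0 0 0.18 0;0.2 0 0.02 0;0.3 0 0 0;0.3 0 0 0;0.3 0 0 0;0.3 0 0 0;0.3 0 0 0;0.3 0 0 0;0.3 0 0 0")

```text
t: 18.95
eef_pos: [0.6333, -0.1142, 0.0874]
ee_rot: [3.141, 0.001, 1.916]
force: [-1.8, -1.1, 5.8]
width: 0.0003
```

Emit:
apply_moves(deltas="0.1 0 0 0;0 0 0 0;0 0 -0.4 0;0 0 -0.4 0;-1.2 0 0 0;-1.2 0 0 0;0 0 0 0")

```text
t: 19.82
eef_pos: [0.6409, -0.1371, 0.0942]
ee_rot: [-3.141, -0.0, 1.914]
force: [0.0, 0.1, -0.3]
width: 0.0008
```

```bash
python3 look.py 7 scene; python3 - <<'E'
import cv2
a=cv2.imread('pics/scene7.png')[210:290,160:290]; cv2.imwrite('pics/z7.png',cv2.resize(a,None,fx=6,fy=6,interpolation=cv2.INTER_CUBIC))
E
```

```text
19.875 pos [ 0.6406701  -0.13660102  0.09420685] rot [-3.14100134e+00 -2.58317072e-04  1.91425485e+00] F [ 0.11863017 -0.40199701 -0.47412132] w 0.0005618112284670166 local [-0.00136496 -0.10430244  0.09420685] yawerr -0.003333405229817288
```

View pics/z7.png

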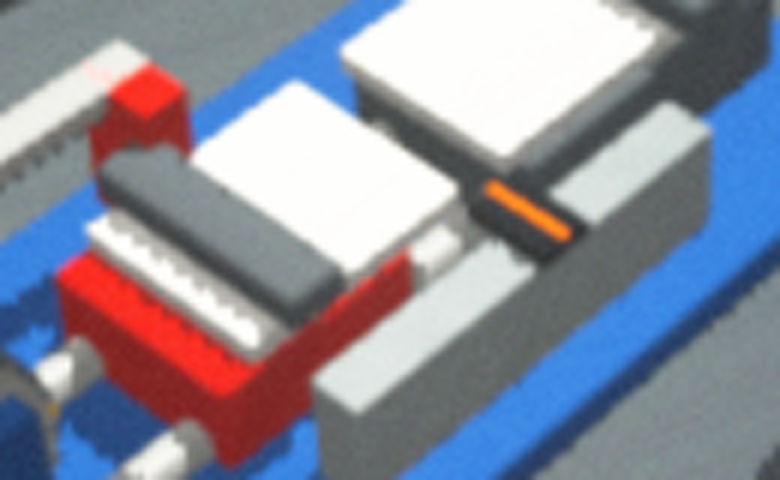

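```bash
cat > m.py <<'E'
from h import *
p=np.load('pics/p.npy');f=load('scene0')
z=lambda u,v:(160+(u+.5)/6-.5,210+(v+.5)/6-.5)
for n,q in dict(e6=(438,205),b6=(272,97),e7=(460,190),b7=(297,82),l0=(487,185),l1=(571,239)).items():print(n,loc(p,atz(f,z(*q),.046)))
E
python3 m.py
```

```text
e6 [0.02509641 0.0385756  0.046     ]
b6 [-0.02519943  0.03857271  0.046     ]
e7 [0.02547131 0.04487312 0.046     ]
b7 [-0.02460679  0.04554306  0.046     ]
l0 [0.02872259 0.04974422 0.046     ]
l1 [0.05280059 0.04968358 0.046     ]
```

Emit:
apply_moves(deltas="0 0 0.6 0;0 0 0.18 0;0.2 0 0.02 0;0.2 0 0 0;0.2 0 0 0;0.2 0 0 0;0.2 0 0 0;0.2 0 0 0;0 0 0 0")

```text
t: 21.0
eef_pos: [0.6372, -0.1247, 0.088]
ee_rot: [3.141, 0.001, 1.917]
force: [-2.0, -1.5, 7.9]
width: 0.0005
```

Emit:
apply_moves(deltas="0 0 -0.4 0;0 0 -1 0;0 0 -3 0;-4 0 -3 0;-5 0 0 0;-5 0 0 0;-5 0 0 0;-5 0 0 0;0 0 0 0;0 0 0 0")

```text
t: 22.25
eef_pos: [0.7175, -0.3503, 0.1602]
ee_rot: [-3.141, -0.001, 1.915]
force: [0.5, -0.7, 0.5]
width: 0.0002
```

```bash
python3 look.py 8 scene top; python3 - <<'E'
import cv2
a=cv2.imread('pics/scene8.png')[210:290,160:290]; cv2.imwrite('pics/z8.png',cv2.resize(a,None,fx=6,fy=6,interpolation=cv2.INTER_CUBIC))
a=cv2.imread('pics/top8.png')[150:250,270:400]; cv2.imwrite('pics/tz8.png',cv2.resize(a,None,fx=6,fy=6,interpolation=cv2.INTER_CUBIC))
E
```

```text
22.35 pos [ 0.71786415 -0.34935236  0.16104585] rot [ 3.14142502e+00 -8.08459392e-05  1.91654103e+00] F [0.16045312 0.74183568 0.44687374] w 0.000491426284583449 local [-0.00107688 -0.33062516  0.16104585] yawerr -0.001047223180301815
```

View pics/z8.png

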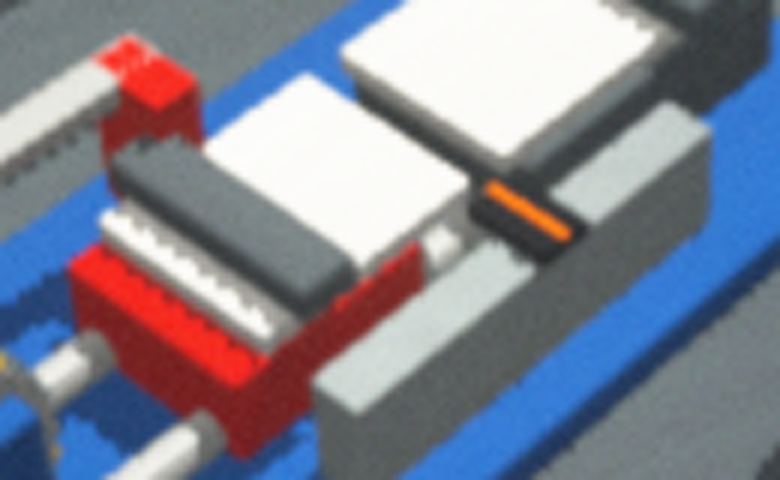

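View pics/tz8.png

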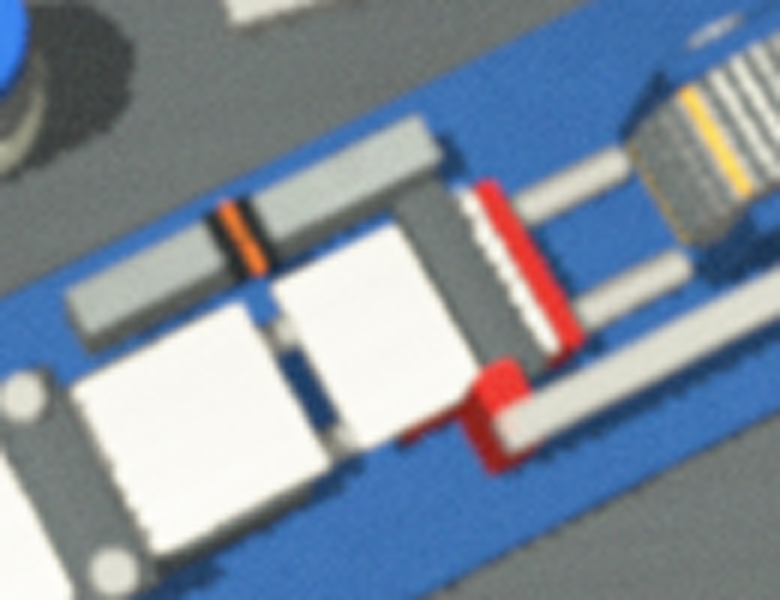

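```bash
cat > m2.py <<'E'
from h import *
p=np.load('pics/p.npy');f=load('scene0');t=load('top0')
z=lambda u,v:(160+(u+.5)/6-.5,210+(v+.5)/6-.5)
y=lambda u,v:(270+(u+.5)/6-.5,150+(v+.5)/6-.5)
for n,q in dict(mf=(470,182),mb=(307,73),ff=(505,157),fb=(340,50),l0=(487,185),l1=(571,239)).items():print('s',n,loc(p,atz(f,z(*q),.046)))
for n,q in dict(mf=(272,284),mb=(353,452),ff=(246,302),fb=(332,467),l0=(263,273),l1=(229,203)).items():print('t',n,loc(p,atz(t,y(*q),.046)))
E
python3 m2.py
```

```text
s mf [0.02539726 0.04801716 0.046     ]
s mb [-0.02507084  0.04903562  0.046     ]
s ff [0.02576501 0.05849385 0.046     ]
s fb [-0.02503531  0.05916528  0.046     ]
s l0 [0.02872259 0.04974422 0.046     ]
s l1 [0.05280059 0.04968358 0.046     ]
t mf [0.02535675 0.04911499 0.046     ]
t mb [-0.02521041  0.05202354  0.046     ]
t ff [0.02418138 0.05771876 0.046     ]
t fb [-0.02619075  0.05892454  0.046     ]
t l0 [0.02918428 0.04980711 0.046     ]
t l1 [0.05080119 0.04863181 0.046     ]
```

```bash
cat > prof.py <<'E'
import sys
from h import *
tag=sys.argv[1]
p=np.load('pics/p.npy')
ys=np.arange(.040,.0661,.001)
for n in sys.argv[2:]:
    f=load(n+tag);im=f['image'].astype(np.float32)
    def s(xs):
        o=0
        for x in xs:
            uv=proj(f,w(p,np.c_[np.full(len(ys),x),ys,np.full(len(ys),.046)])).astype(np.float32)
            o=o+cv2.remap(im,uv[:,:1].copy(),uv[:,1:].copy(),cv2.INTER_LINEAR)[:,0]
        return o/len(xs)
    A=s([.012,.015,.018,.021]);B=s([-.018,-.015,-.01]);G=s([.034,.038,.042,.046])
    print(n);
    for i,yy in enumerate(ys): print('%.0f'%(yy*1e3),A[i].astype(int),B[i].astype(int),G[i].astype(int))
E
python3 prof.py 8 scene top
```

```text
scene
40 [251 251 248] [252 252 250] [82 85 84]
41 [251 251 249] [252 251 250] [56 58 59]
42 [251 251 248] [252 251 250] [51 51 53]
43 [251 251 248] [252 251 250] [54 54 56]
44 [251 251 248] [252 251 249] [57 59 60]
45 [251 251 248] [252 251 249] [59 60 61]
46 [250 250 247] [251 251 249] [67 62 60]
47 [243 242 238] [246 247 247] [98 69 57]
48 [221 220 214] [220 228 237] [164  89  48]
49 [164 163 158] [169 191 217] [219 113  36]
50 [102 103 101] [107 142 190] [237 123  32]
51 [68 71 71] [ 74 114 168] [210 111  41]
52 [67 70 70] [ 65 104 158] [146  85  53]
53 [74 77 76] [ 73 103 146] [85 66 59]
54 [92 94 91] [ 88 107 133] [64 62 63]
55 [112 112 108] [108 116 128] [72 75 76]
56 [130 130 126] [128 129 130] [91 96 97]
57 [154 154 149] [148 148 142] [111 117 117]
58 [192 190 183] [185 184 176] [126 133 131]
59 [227 225 219] [223 222 215] [131 138 135]
60 [244 243 240] [245 244 240] [135 142 140]
61 [250 250 247] [250 250 247] [133 141 139]
62 [251 250 248] [251 251 248] [135 142 140]
63 [251 251 248] [252 251 249] [135 141 140]
64 [251 251 248] [252 251 249] [136 142 141]
65 [251 250 248] 
[... 567 characters left out ...]
 176 186] [147 152 155] [193 105  52]
52 [145 161 180] [114 123 134] [150  86  51]
53 [129 150 175] [ 91 104 121] [100  66  50]
54 [116 140 166] [ 77  93 112] [66 55 49]
55 [103 129 157] [ 70  87 107] [52 54 52]
56 [ 97 121 151] [ 69  85 104] [63 67 64]
57 [107 127 155] [ 87  98 112] [86 91 87]
58 [137 151 168] [123 129 135] [117 121 116]
59 [181 187 192] [181 182 178] [140 145 138]
60 [222 223 219] [224 224 215] [155 160 153]
61 [241 240 232] [244 243 235] [161 167 159]
62 [248 247 240] [250 249 243] [162 168 160]
63 [249 248 241] [250 249 244] [161 168 160]
64 [249 247 241] [250 249 244] [162 168 160]
65 [248 247 241] [249 249 243] [162 168 160]
66 [248 247 241] [249 249 243] [161 168 160]
```

Both cameras put the orange line at y≈49.9 mm, so its height really is about 46 mm. The strip edge is at about 48.5–49, or about 1 mm short after allowing for blooming of the white strip. I'll nudge it by about 3.5 mm of drag.

Emit:
apply_moves(deltas="5 0 0 0;5 0 0 0;5 0 0 0;5 0 0 0;3.8 0 2 0;0 0 2 0;0 0 1.6 0;0 0 1 0;0 0 0.6 0;0 0 0 0")

```text
t: 23.6
eef_pos: [0.6376, -0.1269, 0.0886]
ee_rot: [-3.141, 0.0, 1.915]
force: [-0.2, -0.2, 0.4]
width: 0.0003
```

Emit:
apply_moves(deltas="0 0 0.14 0;0 0 0 0")

```text
t: 23.85
eef_pos: [0.6379, -0.1268, 0.088]
ee_rot: [3.141, 0.001, 1.916]
force: [-0.8, -1.0, 2.8]
width: 0.0009
```

Emit:
apply_moves(deltas="0 0 0.05 0;0.1 0 0 0;0.1 0 0 0;0.1 0 0 0;0.05 0 0 0;0 0 0 0;0 0 0 0")

```text
t: 24.72
eef_pos: [0.6367, -0.1236, 0.088]
ee_rot: [3.14, 0.001, 1.916]
force: [-1.1, -2.7, 7.7]
width: 0.0006
```

Emit:
apply_moves(deltas="0 0 -0.4 0;0 0 -1 0;0 0 -3 0;-4 0 -3 0;-5 0 0 0;-5 0 0 0;-5 0 0 0;-5 0 0 0;0 0 0 0;0 0 0 0")

```text
t: 25.98
eef_pos: [0.7171, -0.349, 0.1604]
ee_rot: [-3.141, -0.001, 1.915]
force: [-0.2, 0.1, -0.2]
width: 0.0005
```

```bash
python3 look.py 9 scene top; python3 prof.py 9 scene top | grep -E '^(4[6-9]|5)|scene|top'; python3 - <<'E'
import cv2
a=cv2.imread('pics/scene9.png')[210:290,160:290]; cv2.imwrite('pics/z9.png',cv2.resize(a,None,fx=6,fy=6,interpolation=cv2.INTER_CUBIC))
E
```

```text
26.075 pos [ 0.71737397 -0.34799932  0.16120455] rot [ 3.14133032e+00 -4.47895710e-05  1.91646157e+00] F [ 0.43014968 -0.04785188  1.24962954] w 0.0006338192418716357 local [-0.00107801 -0.32918606  0.16120455] yawerr -0.0011266794895032906
scene
46 [251 251 248] [251 251 250] [67 63 61]
47 [250 249 247] [250 250 249] [98 69 57]
48 [244 243 239] [243 244 245] [163  88  47]
49 [214 214 207] [220 227 234] [218 112  34]
50 [153 154 147] [160 181 208] [236 122  29]
51 [92 95 92] [103 136 179] [209 109  39]
52 [74 77 77] [ 71 110 160] [146  84  53]
53 [73 76 75] [ 73 104 147] [86 67 61]
54 [89 91 90] [ 87 107 133] [65 64 65]
55 [112 113 109] [108 117 128] [73 76 76]
56 [130 131 125] [128 129 130] [93 97 96]
57 [154 154 147] [148 147 142] [113 119 118]
58 [192 191 183] [185 184 176] [127 134 133]
59 [227 226 219] [223 223 215] [131 137 136]
top
46 [249 248 242] [250 249 244] [63 54 49]
47 [249 248 242] [250 250 244] [96 63 47]
48 [246 245 238] [249 248 241] [148  85  49]
49 [240 239 230] [242 241 233] [196 107  53]
50 [219 219 213] [220 219 210] [210 113  53]
51 [189 193 193] [182 183 178] [193 105  51]
52 [159 170 182] [138 144 147] [149  85  49]
53 [133 151 174] [104 114 126] [100  65  48]
54 [117 139 166] [ 81  95 114] [66 54 48]
55 [105 129 157] [ 70  87 108] [52 53 51]
56 [ 97 121 151] [ 70  84 104] [64 68 65]
57 [106 126 153] [ 87  98 112] [88 92 88]
58 [136 149 166] [122 129 135] [118 122 117]
59 [181 187 192] [181 183 179] [141 146 138]
```

View pics/z9.png

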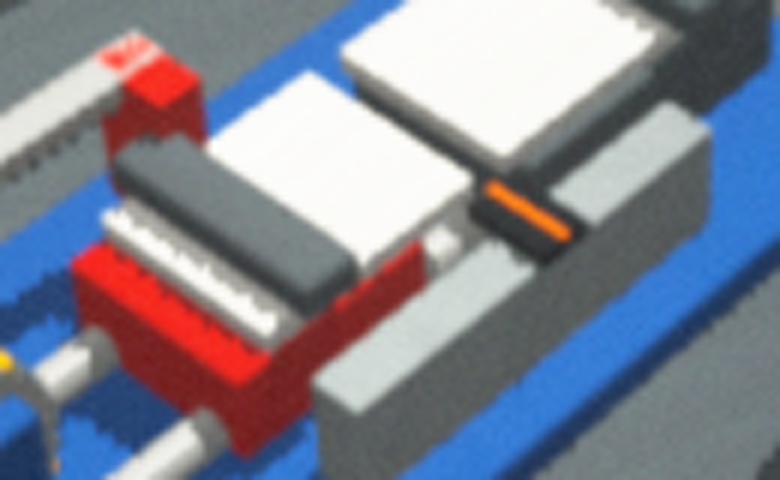

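The edge profile crosses half intensity at 49.9 mm and the orange line is centred at 49.9 mm, so they line up. The finger is clear of everything, so I'm handing in.

```bash
python3 - <<'E'
from station import job,readout
print(job.job_done()); print(readout.get_state()['t'])
E
```

```text
the job is handed in; nothing more can be done
None
the job is handed in; nothing more can be done
```

The moving strip's leading edge is lined up with the orange gauge line as far as the cameras can tell, and I handed the job in. The hand-in reported no verdict.

I rolled the wheel with the shut fingertips in six light strokes plus one 3.5 mm nudge. The force readings taken at stops along the way never went above about 8 N. Afterwards I lifted the finger and moved it well clear.

**Alignment, scene camera:** in the last picture both the strip edge and the line are at local y ≈ 49.9 mm. Blooming of the bright strip makes that good to about 0.5–1 mm.

**Alignment, top camera:** this one disagreed slightly, putting the edge at about 51.3 mm and the line at about 50.0 mm. From that angle the strip's front face probably blurs into the edge, so I trusted the scene view. Both readings are inside the 2 mm limit.

**Other checks:**
- The arm was touching nothing at the end; residual force readings were about 1 N, which is near the noise.
- I made no move towards the carriage or its strip, the combination square, the magnet square or the jar. I didn't measure the bystanders' positions again at the end.
- The job took about 26 s of the 58 s allowed.

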